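# Clamp an engraving plate with a quarter-turn T-slot dog

### The job

Clamp the brass plate on the slotted fixture: take the T-headed clamp dog out of its wooden block, drop its head into the slot behind the plate and slide it along so that it pushes the plate home, and press the plate firmly but not hard against the stop bar. Then, still up against the plate, twist the dog a quarter turn so that its head locks crosswise under the lips of the slot, and let go. Be gentle with everything and leave the other things on the bench alone.

Things in the scene. Friction and masses are not known exactly. Their poses are not given: they have to be found in the camera images.
- dog: Steel clamp dog, about 120 g, upright in the wooden block's socket at the start. Origin: centre of the underside of its round collar (diameter 34, z 0 to +12 mm); z up; x is the long way of both grip bar and T-head. On the collar a grip bar, 34 along x, 14 wide along y, z +12 to +40 mm: pinch it across y. Turned half round, the dog is the same.
- dog_head (a point): Centre of the dog's foot, 16 mm below its origin, axes as the dog's. Neck: 12 mm diameter, 8 mm long below the collar; then the T-head, 8 mm high, 29 along x, 12.4 wide along y, corners +x -y and -x +y cut away. Seated (collar on the fixture), it turns clockwise from above to a quarter turn and meets the cavity walls about 5 degrees beyond; anticlockwise, 5 degrees short of it.
- fixture: Fixed steel T-slot fixture, 220 (x) by 90 (y) by 26 mm high; origin: centre of its underside, z up. The slot runs along x at y = 0, closed by 12 mm end walls: mouth 14 mm wide through lips 6 mm thick, below them a cavity 30 mm wide, 12 high. The head enters lying along x. Two guide ribs along x, 5 mm high on the top, inner faces at y = +-26.5 mm, keep the plate square.
- slot_mid (a point): Centre of the slot's mouth, level with the fixture's top, axes as the fixture's. A dark steel stop bar (12 along x, 52 along y, 14 mm high) is fixed across the top; its face towards the plate stands between x = +55 and +75 mm, elsewhere each time and not measured: find it by touch or camera. The plate lies on its -x side; the dog goes in on the -x side of the plate.
- plate: Loose brass plate flat on the fixture's top, across the slot: 60 along x, 50 along y, 8 mm thick, about 180 g. Origin: centre of its underside; x points to the stop bar; 8 to 22 mm short of it at the start. It slides with 1 to 3 N; a push that stays above that means that it is home. Press it home with the dog at 3 to 30 N for half a second before twisting.
- block: The wooden block that holds the dog at the start, fixed, 75 mm (x) by 60 mm (y) by 28 mm high. Origin: centre of its underside. Its socket in the middle of the top is 33 mm along x by 17 mm along y and 22 mm deep; the dog's collar rests on the block's top.
- tape: Bystander: a ring of cardboard tape core lying flat, diameter 76 mm, 22 mm high; origin under its centre.
- jar: Bystander: small amber glass jar with a steel lid, diameter 56 mm, 60 mm high; origin under its centre.
- driver: Bystander: a screwdriver lying flat, origin under its middle.
Things that resemble listed ones, but are neither listed nor needed, are in the scene too. What is shaped like the dog but orange is not meant.

How it is judged (in metres and radians):
On the way, in this order (a step that is already met when the one before it is completed fails the run):
1. the dog is down in the slot: collar on the fixture's top (within 2.5 mm), centred on the slot within 3 mm, head along the slot within 0.2 rad, behind the plate (z of dog in the frame of fixture between 0.0235 and 0.0285 m and y of dog in the frame of fixture between -0.003 and 0.003 m and angle between dog's own z axis and vertical below 0.1 rad and angle between the x axis of dog and the x axis of fixture, either way round below 0.2 rad and x of dog in the frame of plate below -0.044 m), for 0.2 s.
2. with its head still along the slot, the dog presses the plate home against the stop bar with more than 3 N, held for 0.2 s (z of dog in the frame of fixture between 0.0235 and 0.0285 m and y of dog in the frame of fixture between -0.003 and 0.003 m and angle between dog's own z axis and vertical below 0.1 rad and angle between the x axis of dog and the x axis of fixture, either way round below 0.2 rad and distance of plate from where it was at the start of the episode above 0.005 m and contact force between dog and plate above 3 N), for 0.2 s.
At the end, for the whole second after the job is handed in: Dog upright in the slot, collar on the fixture top (2.5 mm), centred (3 mm), head across the slot (0.26 rad), collar within 2.5 mm of the plate's rear edge; plate flat on the fixture, over 5 mm forward of its start, square (0.06 rad), within 4 mm of the middle line; both at rest (z of dog in the frame of fixture between 0.0235 and 0.0285 m and y of dog in the frame of fixture between -0.003 and 0.003 m and angle between dog's own z axis and vertical below 0.1 rad and angle between the x axis of dog and the y axis of fixture, either way round below 0.26 rad and x of dog in the frame of plate between -0.0495 and -0.0455 m and y of plate in the frame of fixture between -0.004 and 0.004 m and z of plate in the frame of fixture between 0.024 and 0.028 m and angle between the x axis of plate and the x axis of fixture, either way round below 0.06 rad and distance of plate from where it was at the start of the episode above 0.005 m and linear speed of each of dog, plate below 0.01 m/s); the robot touches nothing.
It fails at once if the dog presses on the plate with more than 30 N (contact force between dog and plate above 30 N).
It fails at once if the dog is forced against the fixture with more than 40 N (contact force between dog and fixture above 40 N).
It fails at once if the robot touches the plate itself with more than 5 N (contact force between the arm and plate above 5 N).
It fails at once if a bystander is moved by more than 15 mm (distance of any of tape, jar, driver from where it was at the start of the episode above 0.015 m).
It also fails if it takes over 61 s, if anything falls off the work surface, if the arm or the gripper's body presses on something with over 40 N, if the wrist force passes 120 N, or if a joint passes its speed limit or range.

### The arm

A 7-joint arm with a two-finger parallel gripper is mounted at the origin on the work surface. World frame = base frame: x ahead of the robot, y to its left, z up, the work surface at z = 0. Lengths are in mm, angles in rad, forces in N, time in s.
With the tool pointing down it reaches from about 400 to 875 mm from the base axis. Payload 4.4 kg.
Tool frame: the origin (TCP) lies midway between the tips of the shut fingers; the grasp point (between the pads) lies 19 mm behind it; z points along the fingers, y is the line along which they close (so a half turn about z gives the same grasp; the last joint's range is limited). The gripper opens to 85 mm and grips with 20 to 120 N. Pads are 22 mm wide; open, the fingers measure 114 mm over their backs; the gripper's body (76 mm by 85 mm) begins 54 mm behind the grasp point. The pads swing forward as they close: fully open they stand 13 mm farther back than shut.
Start: joints at [1.215, 0.628, 0.038, 1.517, -0.027, 0.996, -0.02], TCP at [185.772, -622.902, 231.313] pointing down, gripper open.
Joint ranges: [-3.06, 3.06], [-0.37, 2.12], [-1.25, 1.32], [0.18, 2.47], [-1.1, 4.24], [0.23, 1.98], [-2.94, 2.94]. Speed limits (rad/s): [2.57, 2.57, 3.14, 3.14, 3.14, 3.14, 3.14].

### API

Orientations are given as [roll, pitch, yaw] about the fixed x, y, z axes, in that order (R = Rz(yaw) Ry(pitch) Rx(roll)).
In Python, from cell import monitor, cams, ctrl gives the robot as it stands.
- The arm moves only by the tool drive_tool, never from a script. Its argument "motion" is a list of rows, each an object with "fingers": the opening, from 0 (shut) to 1 (fully open); "linear": the shift along the tool's x, y, z in m, a list of three; "twist": the turn about the tool's z in rad. In form: [{"fingers": fingers, "linear": [x, y, z], "twist": twist}, ...]. A call has 1 to 5 rows; each row shifts and turns the commanded pose from where the row before left it, along the tool's axes as they then stand; what a row does not reach is not made up. A row lasts 1/12 s, in which the tool goes at most 41.7 mm and 7.16 degrees, less where a joint would pass 70% of its speed; a pose out of reach is approached as far as the arm can. A call with a gripper value outside its range is refused whole. The fingers move at their own pace and stop on an object; the grip force is fixed at half the most. Time passes only in rows, so rows that do not move let the fingers close. It gives the time, the measured TCP pose, the force, the opening and the grip force at its end, in the units of the state.
- monitor.read_state(): the state, without advancing time (a new reading comes with each control period).
- cams.get_image(name): name is "scene" or "top" or "wrist"; returns a dict with "color" (480x640x3 uint8, blue, green, red), "K" (3x3 intrinsics, pixels), "k1" (the pictures are not rectified: a ray, as slopes to the right and down, at radius r is drawn at 1 + k1 r^2 times it, then the intrinsics apply), "R" (3x3) and "t" (3): a world point X has camera coordinates R X + t. Camera axes: x right, y down, z forward; pixel columns grow to the right and rows downward; lengths in mm; the calibration is good to about 2 mm. A picture is of the moment at which its call begins. There is no depth.
- ctrl.finish_job(): hands the job in; it is judged then, once.
The state is a dict: "clock": time; "qpos": joint angles; "qd": joint speeds; "tau": joint torques, N m; "eef_pos": TCP position; "tool_rot": TCP orientation; "force": force on the tool from outside, world axes, zero at the start; "torque": the same for the moment, N m; "width": finger opening in mm; "gripper_force": force on a finger pad.
Only numpy, scipy, OpenCV 4.12 (cv2) and the standard library are available. Lean on these libraries where they do the work, as an engineer would, in place of code of your own. Each camera call takes 0.05 s, during which the arm holds its last target. There are 200 camera calls.

## Working session

There is one attempt and no reset: what is moved stays moved. The work goes in short steps, Python scripts to look and compute and a tool call to move; the robot and the scene stay as the last step left them, time stands still between calls to the robot, and variables do not carry over. Pictures are saved under pics/ and viewed, at most 10 in all, crops included, and the job is handed in when it is done.

Besides the shell and the picture viewer there is one more tool, called after "Emit:" as a command line: name --argument value ..., lists and objects as JSON in quotes. drive_tool: Moves the arm, as the interface text tells. Its arguments: {"type":"object","properties":{"motion":{"type":"array"}},"required":["motion"]}

```bash
mkdir -p pics; ls
cat > h.py <<'E'
import numpy as np, cv2
from cell import monitor, cams, ctrl
def und(c,uv):
    K=np.array(c["K"],float); uv=np.atleast_2d(np.array(uv,float))
    d=(uv-[K[0,2],K[1,2]])/[K[0,0],K[1,1]]
    s=d.copy()
    for _ in range(20): s=d/(1+c["k1"]*(s**2).sum(1,keepdims=True))
    return s
def ray(c,uv):
    R=np.array(c["R"]);t=np.array(c["t"]).ravel()
    s=und(c,uv); d=np.c_[s,np.ones(len(s))]@R
    return -R.T@t, d/np.linalg.norm(d,axis=1,keepdims=True)
def onz(c,uv,z):
    o,d=ray(c,uv); return o+d*((z-o[2])/d[:,2])[:,None]
def tri(c1,u1,c2,u2):
    o1,d1=ray(c1,u1);o2,d2=ray(c2,u2);A=np.c_[d1[0],-d2[0]]
    k=np.linalg.lstsq(A,o2-o1,rcond=None)[0];p=o1+k[0]*d1[0];q=o2+k[1]*d2[0]
    return (p+q)/2,np.linalg.norm(p-q)
def proj(c,X):
    p=np.atleast_2d(X)@np.array(c["R"]).T+np.array(c["t"]).ravel();s=p[:,:2]/p[:,2:]
    s=s*(1+c["k1"]*(s**2).sum(1,keepdims=True));K=np.array(c["K"])
    return s*[K[0,0],K[1,1]]+[K[0,2],K[1,2]]
E
python3 - <<'E'
from h import *
import pickle
D={n:cams.get_image(n) for n in("scene","top","wrist")}
pickle.dump(D,open("d0.pkl","wb"))
for n,c in D.items():
    cv2.imwrite(f"pics/{n}0.png",c["color"]); print(n,np.round(-np.array(c["R"]).T@np.array(c["t"]).ravel()),np.array(c["K"])[0,0],c["k1"])
print(monitor.read_state())
E
```

```text
pics
scene [880. 324. 524.] 450.1126244387246 -0.0851520321051225
top [528. -26. 698.] 438.81136631984765 -0.05119322831340636
wrist [ 256. -600.  374.] 373.63905938099776 -0.01870017013982487
{'clock': 0.15, 'qpos': array([ 1.21520566,  0.62914292,  0.0384569 ,  1.51809466, -0.02700954,
        0.99633778, -0.02002715]), 'qd': array([ 0.00136782, -0.00356256,  0.00042456, -0.00219468,  0.00057441,
       -0.00181406,  0.00058406]), 'tau': array([ 1.33756359e-03, -5.63792181e+01,  1.22769400e+00, -1.93649501e+01,
        1.11540011e-02,  7.36249785e-03, -4.30533518e-06]), 'eef_pos': array([ 185.63566335, -622.44263092,  230.60847381]), 'tool_rot': array([-3.14012787e+00,  3.91637011e-06,  2.89752434e-01]), 'force': array([ 0.58745072, -0.35851673, -0.39384709]), 'torque': array([-0.0006167 , -0.01823217,  0.02536622]), 'gripper_force': 0.0, 'width': 85.51044682571947}
```

View pics/scene0.png

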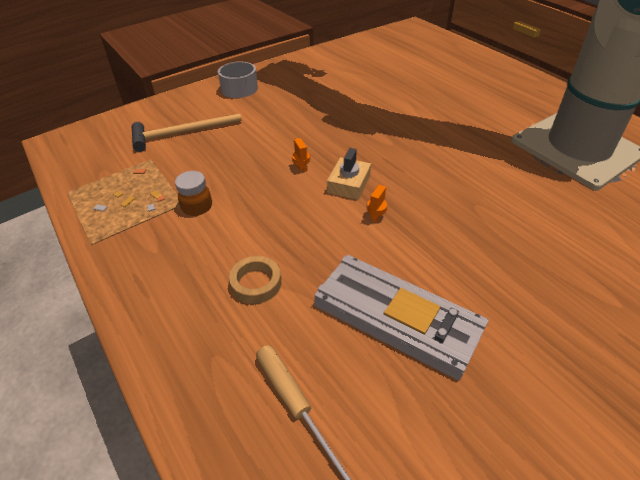

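View pics/top0.png

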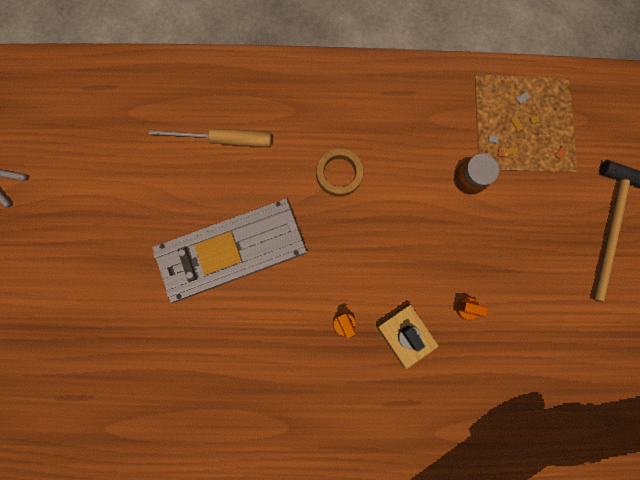

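The scene picture shows the block with the steel and dark dog at (350,170), orange lookalikes at (301,155) and (377,203), and the fixture around (400,313). In the top picture the dog in its block is at (411,338), the orange ones are at (345,325) and (472,308), the plate is at (218,254) and the stop bar at (187,264). The dog meant is the grey and dark one standing in the wooden block. The orange ones stand on the bench and are ruled out by colour. I'll enlarge this to confirm.

Run:
```python
from h import *
import pickle
D=pickle.load(open("d0.pkl","rb"))
T,S=D["top"],D["scene"]
def crop(c,x,y,w,h): return cv2.resize(c["color"][y:y+h,x:x+w],(400,300),interpolation=cv2.INTER_CUBIC)
m=np.vstack([np.hstack([crop(T,365,295,96,72),crop(S,310,135,96,72)]),np.hstack([crop(T,145,190,168,126),crop(S,308,247,192,144)])])
cv2.imwrite("pics/m1.png",m)
for n,uv,z in [("top",(411,338),40),("scene",(350,160),60),("top",(218,254),34),("scene",(413,308),34),("top",(340,172),22),("scene",(255,275),22)]:
    print(n,uv,onz(D[n],uv,z).round(1))
```

```text
top (411, 338) [[ 462.6 -186.9   40. ]]
scene (350, 160) [[ 467.9 -176.5   60. ]]
top (218, 254) [[583.5 103.9  34. ]]
scene (413, 308) [[582.1 106.7  34. ]]
top (340, 172) [[718.2 -81.5  22. ]]
scene (255, 275) [[719.5 -77.4  22. ]]
```

View pics/m1.png

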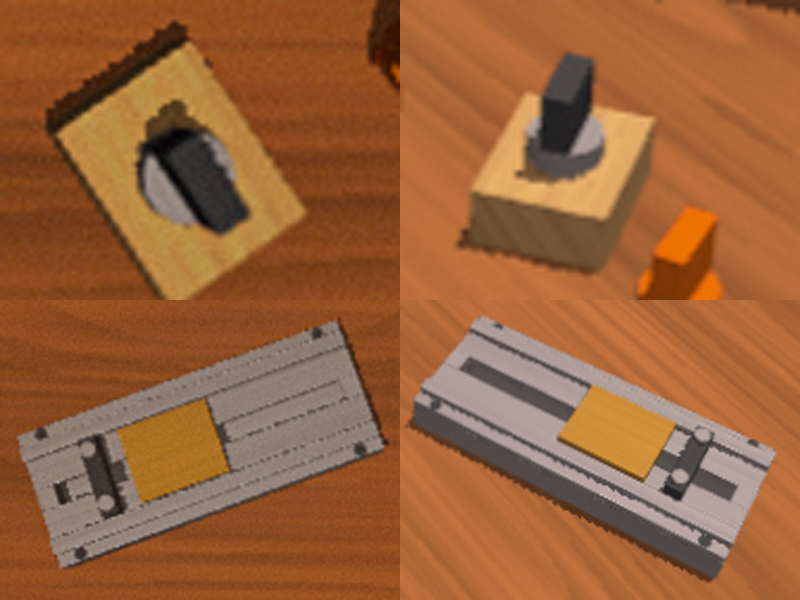

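The crop shows that the dog meant is the grey-collared, dark-bar one in the wooden block: bar top at about top pixel (416,339) and scene pixel (350.5,153). The lookalikes are orange and stand free. Next I measure the block, dog and fixture from both views.

Run:
```python
from h import *
import pickle
D=pickle.load(open("d0.pkl","rb"));T,S=D["top"],D["scene"]
W=D["wrist"];print("wristR",np.array(W["R"]).round(3).tolist())
# hand-read corners (crop px -> image px)
t=lambda x,y:(365+x/400*96,295+y/300*72)
s=lambda x,y:(310+x/400*96,135+y/300*72)
ft=lambda x,y:(145+x/400*168,190+y/300*126)
fs=lambda x,y:(308+x/400*192,247+y/300*144)
P={"bartop_far":(t(224,235),s(143,88)),"blk_a":(t(190,42),s(71,193)),"blk_b":(t(55,133),s(207,220)),"blk_c":(t(305,212),s(130,95)),
"plate_a":(ft(208,98),fs(157,139)),"plate_b":(ft(118,132),fs(243,179)),"plate_c":(ft(230,170),fs(191,86)),"plate_d":(ft(142,203),fs(277,124)),
"fix_a":(ft(340,20),fs(12,97)),"fix_b":(ft(18,136),fs(313,275)),"fix_c":(ft(385,140),fs(80,18)),"fix_d":(ft(62,268),fs(375,152)),
"stopend1":(ft(88,150),fs(303,130)),"stopend2":(ft(108,203),fs(281,178))}
for k,(a,b) in P.items():
    p,g=tri(T,a,S,b);print(k,p.round(1),"gap",g.round(1))
# dark bar blob in both
for n,c,b in(("top",T,(395,315,40,45)),("scene",S,(340,143,22,35))):
    x,y,w,h=b;g=c["color"][y:y+h,x:x+w].max(2)
    m=(g<75).astype(np.uint8);k,l,st,ce=cv2.connectedComponentsWithStats(m)
    i=1+st[1:,4].argmax();pts=np.argwhere(l==i)[:,::-1].astype(np.float32)
    r=cv2.minAreaRect(pts);print(n,st[i],np.round(r[0],1)+[x,y],np.round(r[1],1),r[2],(cv2.boxPoints(r)+[x,y]).round(1).tolist())
```

```text
wristR [[0.286, -0.958, -0.001], [-0.918, -0.275, 0.285], [-0.273, -0.081, -0.959]]
bartop_far [ 449.7 -202.6   44.6] gap 16.1
blk_a [ 509.5 -189.7   24.5] gap 2.7
blk_b [ 476.3 -139.2   26.7] gap 3.0
blk_c [ 448.1 -230.2   26.1] gap 4.4
plate_a [618.3  85.9  28. ] gap 4.0
plate_b [595.6 141.9  30.1] gap 2.2
plate_c [572.5  68.9  30.7] gap 1.8
plate_d [549.9 124.8  31.3] gap 3.9
fix_a [672.    1.4  24.8] gap 3.2
fix_b [595.7 210.7  10.7] gap 3.6
fix_c [592.6 -28.6  25.3] gap 5.2
fix_d [508.5 175.6  22.7] gap 2.3
stopend1 [576.  152.1  77.9] gap 14.1
stopend2 [554.6 149.4   1.7] gap 8.3
top [  3   9  26  27 332] [409.4 338.5] [28.7 18.5] 60.945396423339844 [[394.4, 330.5], [410.5, 321.5], [424.4, 346.5], [408.3, 355.5]]
scene [  3   8  13  21 159] [349.3 161. ] [11.  21.5] 8.130102157592773 [[342.3, 170.9], [345.3, 149.6], [356.3, 151.2], [353.2, 172.5]]
```

The measurements agree with the stated sizes. The block is centred at (462,-185) with its top at about 26, sides of 73.6 and 60.5, and yaw 0.585. The fixture is at about (590,88) with yaw 1.957 and top about 25. I'm moving so that the wrist camera stands over the dog.

Emit:
drive_tool --motion '[{"fingers": 1,"linear": [0.026,-0.0227,0.003],"twist": 0},{"fingers": 1,"linear": [0.026,-0.0227,0.003],"twist": 0},{"fingers": 1,"linear": [0.026,-0.0227,0.003],"twist": 0},{"fingers": 1,"linear": [0.026,-0.0227,0.003],"twist": 0},{"fingers": 1,"linear": [0.026,-0.0227,0.003],"twist": 0}]'

```text
clock: 0.57
eef_pos: [278.4, -475.4, 216.0]
tool_rot: [-3.141, -0.0, 0.289]
force: [0.9, -0.8, -0.4]
width: 85.6
gripper_force: 0.0
```

Emit:
drive_tool --motion '[{"fingers": 1,"linear": [0.026,-0.0227,0.003],"twist": 0},{"fingers": 1,"linear": [0.026,-0.0227,0.003],"twist": 0},{"fingers": 1,"linear": [0.026,-0.0227,0.003],"twist": 0},{"fingers": 1,"linear": [0.026,-0.0227,0.003],"twist": 0},{"fingers": 1,"linear": [0.026,-0.0227,0.003],"twist": 0}]'

```text
clock: 0.98
eef_pos: [370.6, -329.5, 201.1]
tool_rot: [-3.141, 0.0, 0.29]
force: [0.1, -0.9, 0.1]
width: 85.7
gripper_force: 0.0
```

Emit:
drive_tool --motion '[{"fingers": 1,"linear": [0.0258,-0.0225,0.008],"twist": 0},{"fingers": 1,"linear": [0.0258,-0.0225,0.008],"twist": 0},{"fingers": 1,"linear": [0.0258,-0.0225,0.008],"twist": 0},{"fingers": 1,"linear": [0.0258,-0.0225,0.008],"twist": 0},{"fingers": 1,"linear": [0.0258,-0.0225,0.008],"twist": 0}]'

```text
clock: 1.4
eef_pos: [462.1, -184.9, 160.9]
tool_rot: [-3.142, 0.0, 0.29]
force: [0.2, -0.4, 0.6]
width: 85.1
gripper_force: 0.0
```

Emit:
drive_tool --motion '[{"fingers": 1,"linear": [0,0,0],"twist": -0.1},{"fingers": 1,"linear": [0,0,0],"twist": -0.1},{"fingers": 1,"linear": [0,0,0],"twist": -0.095},{"fingers": 1,"linear": [0,0,0],"twist": 0},{"fingers": 1,"linear": [0,0,0],"twist": 0}]'

```text
clock: 1.82
eef_pos: [461.4, -186.5, 161.2]
tool_rot: [-3.141, -0.0, 0.582]
force: [-0.7, 0.1, -1.1]
width: 85.3
gripper_force: 0.0
```

Run:
```python
from h import *
import pickle
c=cams.get_image("wrist");pickle.dump(c,open("w1.pkl","wb"))
cv2.imwrite("pics/w1.png",c["color"]);s=monitor.read_state();print(s["eef_pos"],s["tool_rot"],s["qpos"].round(3))
x0,y0,x1,y1=200,150,440,330
print(proj(c,[[462,-185,28],[462,-185,68],[462,-185,46]]).round(0))
```

```text
[ 461.38392226 -186.60803902  161.2528587 ] [-3.14142885e+00  4.16595320e-05  5.81640099e-01] [ 0.366  0.516 -0.054  2.007  0.046  0.62  -0.708]
[[322. 235.]
 [322. 250.]
 [322. 241.]]
```

View pics/w1.png

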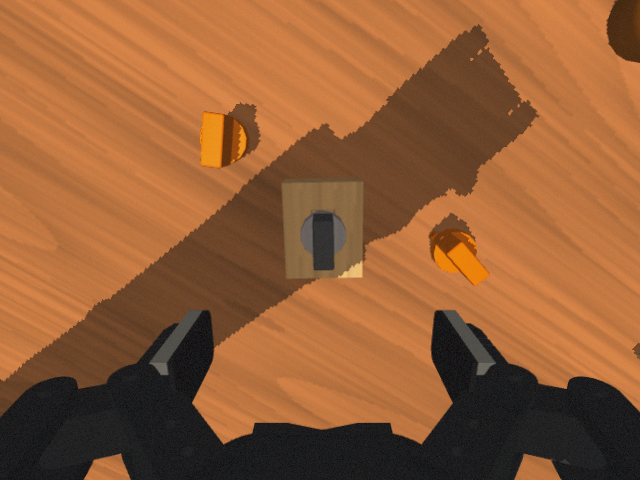

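The wrist picture shows the block at (323,230) with the dog's bar upright in the picture, columns 313–334 and rows 214–270, so the yaw is close. The orange lookalikes are well clear of the fingers. I'll check the height and yaw of the bar.

Run:
```python
from h import *
import pickle
c=pickle.load(open("w1.pkl","rb"));T=pickle.load(open("d0.pkl","rb"))["top"]
g=c["color"][195:285,295:355].max(2);m=(g<62).astype(np.uint8)
k,l,st,ce=cv2.connectedComponentsWithStats(m);i=1+st[1:,4].argmax();print(st[i])
for r in range(14,80,6):
    x=np.where(l[r]==i)[0]; print(r+195,(x.min()+295,x.max()+295) if len(x) else None,end=" ")
print()
for u in((323.5,270),(324,270.5)):
    for v in((421.6,348.8),(422.5,350)): p,e=tri(c,u,T,v);print(p.round(1),e.round(1))
e=onz(c,[(323.5,270),(323.5,216),(313,245),(334,245)],68);print(e.round(1))
for z in (26,28):print(onz(c,[(283,181),(363,180),(363,278),(287,278),(323.5,233)],z).round(1).tolist())
```

```text
[  18   18   21   57 1114]
209 None 215 (np.int64(314), np.int64(332)) 221 (np.int64(313), np.int64(332)) 227 (np.int64(313), np.int64(332)) 233 (np.int64(313), np.int64(332)) 239 (np.int64(313), np.int64(332)) 245 (np.int64(313), np.int64(333)) 251 (np.int64(313), np.int64(333)) 257 (np.int64(314), np.int64(332)) 263 (np.int64(314), np.int64(333)) 269 (np.int64(314), np.int64(329)) 
[ 450.4 -194.7   66.4] 1.5
[ 448.4 -196.7   60.9] 3.2
[ 450.3 -195.1   66. ] 1.0
[ 448.2 -197.1   60.3] 2.7
[[ 451.2 -193.7   68. ]
 [ 482.1 -173.3   68. ]
 [ 462.  -178.3   68. ]
 [ 469.6 -189.8   68. ]]
[[480.4, -138.8, 26.0], [513.5, -187.8, 26.0], [450.1, -232.4, 26.0], [416.8, -181.8, 26.0], [463.7, -185.7, 26.0]]
[[480.7, -138.8, 28.0], [513.6, -187.5, 28.0], [450.7, -231.8, 28.0], [417.6, -181.5, 28.0], [464.2, -185.4, 28.0]]
```

The bar top triangulates to z about 66 (text: 68) and the centre to about (465,-184.5), yaw 0.58. I'm descending and gripping.

Emit:
drive_tool --motion '[{"fingers": 1,"linear": [0.0042,0.0002,0.023],"twist": 0},{"fingers": 1,"linear": [0,0,0.025],"twist": 0},{"fingers": 1,"linear": [0,0,0.025],"twist": 0},{"fingers": 0.7,"linear": [0,0,0.025],"twist": 0},{"fingers": 0.6,"linear": [0,0,0.018],"twist": 0}]'

```text
clock: 2.28
eef_pos: [464.5, -184.4, 43.6]
tool_rot: [-3.141, 0.001, 0.582]
force: [0.2, 0.7, -0.2]
width: 64.0
gripper_force: 0.0
```

Emit:
drive_tool --motion '[{"fingers": 0.3,"linear": [0,0,0],"twist": 0},{"fingers": 0.2,"linear": [0,0,0],"twist": 0},{"fingers": 0.1,"linear": [0,0,0],"twist": 0},{"fingers": 0,"linear": [0,0,0],"twist": 0},{"fingers": 0,"linear": [0,0,0],"twist": 0}]'

```text
clock: 2.7
eef_pos: [466.2, -184.7, 46.7]
tool_rot: [3.139, -0.002, 0.584]
force: [-0.7, 0.3, 3.6]
width: 12.7
gripper_force: 59.1
```

Emit:
drive_tool --motion '[{"fingers": 0,"linear": [0,0,0],"twist": 0},{"fingers": 0,"linear": [0,0,0],"twist": 0},{"fingers": 0,"linear": [0,0,0],"twist": 0}]'

```text
clock: 2.95
eef_pos: [466.2, -184.7, 46.7]
tool_rot: [3.139, -0.002, 0.584]
force: [-0.2, 0.1, 6.9]
width: 12.7
gripper_force: 59.6
```

The dog is gripped, with TCP at 46.7 while the collar is still on the block. I'm lifting, carrying it over and turning.

Emit:
drive_tool --motion '[{"fingers": 0,"linear": [0,0,-0.006],"twist": 0},{"fingers": 0,"linear": [0,0,-0.015],"twist": 0},{"fingers": 0,"linear": [0,0,-0.025],"twist": 0},{"fingers": 0,"linear": [0,0,-0.025],"twist": 0},{"fingers": 0,"linear": [0,0,-0.025],"twist": 0}]'

```text
clock: 3.37
eef_pos: [464.6, -184.1, 142.6]
tool_rot: [-3.141, 0.0, 0.585]
force: [0.2, 0.0, -1.7]
width: 12.9
gripper_force: 58.6
```

Emit:
drive_tool --motion '[{"fingers": 0,"linear": [0.0244,-0.011,0],"twist": 0},{"fingers": 0,"linear": [0.0244,-0.011,0],"twist": 0},{"fingers": 0,"linear": [0.0244,-0.011,0],"twist": 0},{"fingers": 0,"linear": [0.0244,-0.011,0],"twist": 0},{"fingers": 0,"linear": [0.0244,-0.011,0],"twist": 0}]'

```text
clock: 3.78
eef_pos: [536.7, -69.9, 141.9]
tool_rot: [3.142, -0.0, 0.584]
force: [-0.5, -0.5, -1.4]
width: 12.8
gripper_force: 58.8
```

Emit:
drive_tool --motion '[{"fingers": 0,"linear": [0.0244,-0.011,0],"twist": 0},{"fingers": 0,"linear": [0.0244,-0.011,0],"twist": 0},{"fingers": 0,"linear": [0.0244,-0.011,0],"twist": 0},{"fingers": 0,"linear": [0.0244,-0.011,0],"twist": 0},{"fingers": 0,"linear": [0.0244,-0.011,0],"twist": 0}]'

```text
clock: 4.2
eef_pos: [608.0, 43.4, 141.7]
tool_rot: [-3.141, 0.0, 0.585]
force: [-0.4, -0.0, -1.2]
width: 12.7
gripper_force: 58.8
```

Emit:
drive_tool --motion '[{"fingers": 0,"linear": [0,0,0],"twist": -0.114},{"fingers": 0,"linear": [0,0,0],"twist": -0.114},{"fingers": 0,"linear": [0,0,0],"twist": -0.114},{"fingers": 0,"linear": [0,0,0],"twist": -0.114},{"fingers": 0,"linear": [0,0,0],"twist": -0.114}]'

```text
clock: 4.62
eef_pos: [607.4, 42.1, 141.6]
tool_rot: [-3.141, 0.001, 1.16]
force: [-0.2, -0.4, -2.2]
width: 12.6
gripper_force: 58.7
```

Emit:
drive_tool --motion '[{"fingers": 0,"linear": [0,0,0],"twist": -0.115},{"fingers": 0,"linear": [0,0,0],"twist": -0.115},{"fingers": 0,"linear": [0,0,0],"twist": -0.115},{"fingers": 0,"linear": [0,0,0],"twist": -0.115},{"fingers": 0,"linear": [0,0,0],"twist": -0.115}]'

```text
clock: 5.03
eef_pos: [607.4, 41.8, 141.7]
tool_rot: [-3.141, 0.001, 1.735]
force: [0.3, -0.1, -0.8]
width: 12.6
gripper_force: 58.7
```

Emit:
drive_tool --motion '[{"fingers": 0,"linear": [0,0,0],"twist": -0.114},{"fingers": 0,"linear": [0,0,0],"twist": -0.114},{"fingers": 0,"linear": [0,0,0],"twist": 0},{"fingers": 0,"linear": [0,0,0],"twist": 0}]'

```text
clock: 5.37
eef_pos: [607.6, 41.8, 141.5]
tool_rot: [-3.141, -0.0, 1.954]
force: [0.5, -0.4, -1.4]
width: 12.6
gripper_force: 58.7
```

Run:
```python
from h import *
import pickle
c=cams.get_image("wrist");T=cams.get_image("top");pickle.dump((c,T),open("w2.pkl","wb"))
cv2.imwrite("pics/w2.png",c["color"]);s=monitor.read_state();print(s["eef_pos"],s["tool_rot"],s["qpos"].round(3),s["force"],s["width"])
```

```text
[607.78380295  41.94028698 141.52305305] [-3.14149546e+00  3.18879266e-04  1.95491007e+00] [ 0.132  0.704 -0.402  1.714  0.362  0.798 -0.057] [ 0.09142182  0.22980916 -1.77909353] 12.811977984792016
```

View pics/w2.png

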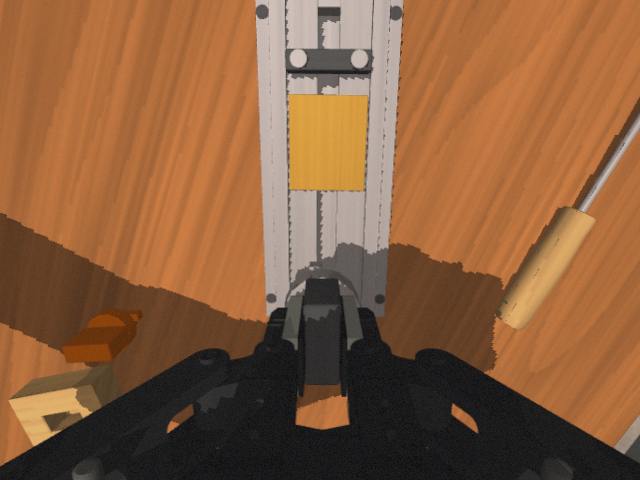

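The wrist picture shows the dog held upright at (323,330), the plate at columns 289–368 and rows 95–190, the stop bar at row 60, and the slot mouth at about columns 318–338. The fixture's sides run to (268,317) and (384,317). I'm now fitting the slot line.

```bash
cat > slot.py <<'E'
from h import *
import sys,pickle
c,T=pickle.load(open(sys.argv[1],"rb"));s=monitor.read_state()
tcp=s["eef_pos"];yaw=s["tool_rot"][2];ax=np.array([np.cos(yaw),np.sin(yaw)]);ay=np.array([np.sin(yaw),-np.cos(yaw)])
def loc(p): d=p[:,:2]-tcp[:2]; return np.c_[d@ax,d@ay]
im=c["color"].astype(int);sat=im.max(2)-im.min(2)
L=[];Rr=[]
for r in range(20,235,5):
    x=np.where(sat[r,200:450]<45)[0]
    if len(x)>10: L.append((200+x.min(),r));Rr.append((201+x.max(),r))
def fit(p,z):
    q=loc(onz(c,p,z));k=np.polyfit(q[:,0],q[:,1],1)
    e=q[:,1]-np.polyval(k,q[:,0]);g=abs(e)<1;k=np.polyfit(q[g,0],q[g,1],1);return k,g.sum(),e[g].std()
l=fit(L,26);r=fit(Rr,26);print("L",l,"R",r)
print("mid y at x=0,60:",[(np.polyval(l[0],x)+np.polyval(r[0],x))/2 for x in(0,60)],"width",np.polyval(r[0],30)-np.polyval(l[0],30),"slope",(l[0][0]+r[0][0])/2)
# plate
hsv=cv2.cvtColor(c["color"],cv2.COLOR_BGR2HSV);m=cv2.inRange(hsv[:250,270:390],(18,150,120),(30,255,255))
k,lb,st,ce=cv2.connectedComponentsWithStats(m);i=1+st[1:,4].argmax();x,y,w,h,_=st[i];x+=270
print("plate px",x,y,w,h);print("plate local z34 corners",loc(onz(c,[(x,y+h),(x+w,y+h),(x+w/2,y+h),(x+w/2,y)],34)).round(1).tolist())
E
python3 slot.py w2.pkl
python3 - <<'E'
from h import *
import pickle
c,T=pickle.load(open("w2.pkl","rb"))
s=monitor.read_state();p=s["eef_pos"]
print(proj(c,[p+[0,0,21],p+[0,0,-7]]).round(1))
for r in(200,210,220,230,290,300,320,340): print(r,c["color"][r,300:348:2].max(1).tolist())
E
```

```text
L (array([ 8.22246216e-03, -4.06477101e+01]), np.int64(43), np.float64(0.19685560968902288)) R (array([8.12899832e-03, 4.93063332e+01]), np.int64(43), np.float64(0.2647551281627894))
mid y at x=0,60: [np.float64(4.329311533495556), np.float64(4.819855348000868)] width 89.95123937764495 slope 0.00817573024175515
plate px 289 95 79 96
plate local z34 corners [[37.9, -21.1], [37.9, 31.9], [37.9, 5.4], [98.0, 5.1]]
[[319.2 342.9]
 [319.6 309.2]]
200 [181, 183, 188, 189, 187, 185, 187, 188, 153, 98, 134, 188, 186, 189, 187, 183, 182, 184, 158, 188, 185, 184, 185, 186]
210 [181, 181, 180, 189, 187, 185, 186, 186, 150, 100, 129, 169, 187, 186, 186, 183, 180, 182, 164, 182, 185, 185, 185, 183]
220 [181, 179, 184, 186, 186, 187, 186, 184, 146, 99, 101, 172, 185, 182, 182, 182, 180, 179, 171, 184, 182, 183, 184, 185]
230 [175, 178, 183, 184, 185, 182, 182, 184, 149, 94, 127, 185, 184, 181, 181, 178, 176, 178, 151, 183, 181, 184, 185, 181]
290 [176, 144, 82, 44, 47, 43, 44, 44, 44, 39, 45, 43, 40, 44, 46, 40, 38, 43, 41, 38, 91, 99, 98, 99]
300 [92, 54, 44, 46, 48, 42, 45, 46, 43, 48, 40, 45, 46, 41, 43, 44, 47, 38, 42, 42, 33, 45, 77, 77]
320 [35, 29, 43, 75, 45, 48, 48, 48, 55, 69, 48, 46, 44, 48, 51, 47, 50, 45, 48, 46, 39, 20, 29, 76]
340 [30, 23, 24, 45, 49, 50, 49, 48, 52, 49, 50, 48, 46, 44, 49, 45, 50, 46, 50, 46, 33, 28, 34, 38]
```

The width comes out at 89.95, which matches 90. The slot line is at local y about 4.3, and the held bar itself images about 1.2 mm to the same side, so I shift 3 mm and lower to just above the slot. Then I look at the collar and the slot at nearly the same depth.

Emit:
drive_tool --motion '[{"fingers": 0,"linear": [0,0.003,0.015],"twist": 0.008},{"fingers": 0,"linear": [0,0,0.02],"twist": 0},{"fingers": 0,"linear": [0,0,0.02],"twist": 0},{"fingers": 0,"linear": [0,0,0.018],"twist": 0},{"fingers": 0,"linear": [0,0,0],"twist": 0}]'

```text
clock: 5.88
eef_pos: [607.9, 42.7, 65.1]
tool_rot: [-3.135, -0.001, 1.948]
force: [-0.3, -0.2, -2.3]
width: 12.9
gripper_force: 58.7
```

```bash
python3 - <<'E'
from h import *
import pickle
c=cams.get_image("wrist");pickle.dump((c,None),open("w3.pkl","wb"))
s=monitor.read_state();print(s["eef_pos"],s["tool_rot"],s["force"])
cv2.imwrite("pics/w3.png",cv2.resize(c["color"][170:370,190:456],(798,600),interpolation=cv2.INTER_CUBIC))
E
python3 slot.py w3.pkl
```

```text
[609.07250506  43.06835606  66.83179412] [-3.13751559e+00 -5.20234234e-04  1.94877362e+00] [ 0.13880653  0.00779675 -0.06297919]
L (array([ 1.91761559e-03, -4.24576075e+01]), np.int64(43), np.float64(0.13593055009695076)) R (array([3.34486589e-03, 4.73176821e+01]), np.int64(43), np.float64(0.1405227774114767))
mid y at x=0,60: [np.float64(2.430037303056814), np.float64(2.5879117474967686)] width 89.81810704680011 slope 0.0026312407406659166
plate px 271 78 115 137
plate local z34 corners [[37.6, -24.3], [37.7, 30.4], [37.6, 3.1], [97.7, 2.8]]
```

View pics/w3.png

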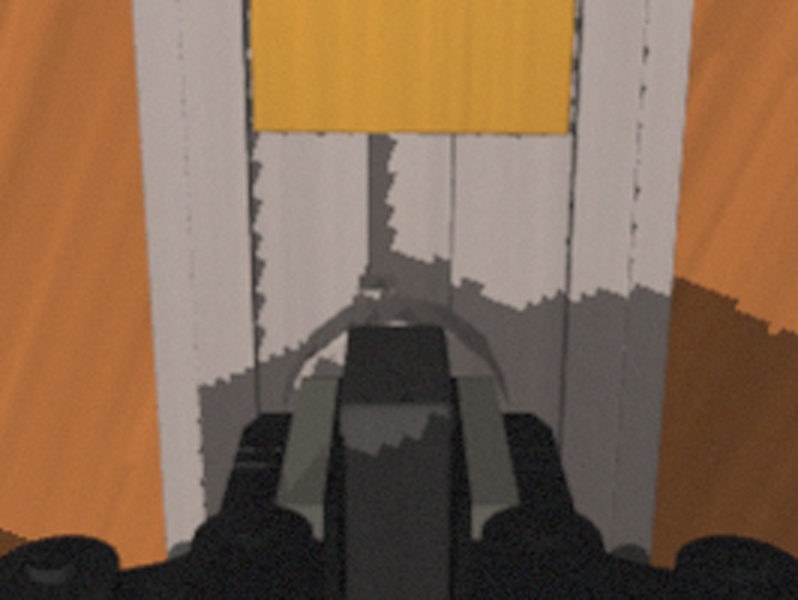

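The crop shows the slot mouth at crop columns 369–453 (picture 313–341), centre about 327. The collar is at crop 285–508 and the bar at 345–448, centre about 322, so the dog still stands to the left of the slot. The arm was still settling, so I'm measuring both again with it settled.

```bash
python3 - <<'E'
from h import *
import pickle
for i in range(4): c=cams.get_image("wrist")
pickle.dump((c,None),open("w4.pkl","wb"))
s=monitor.read_state();p=s["eef_pos"];print(p,s["tool_rot"],s["force"])
yaw=s["tool_rot"][2];ax=np.array([np.cos(yaw),np.sin(yaw),0]);ay=np.array([np.sin(yaw),-np.cos(yaw),0])
g=c["color"].max(2).astype(int)
for r in(222,230,238): print(r,g[r,306:350].tolist())
for r in(272,276,280,286,290,294,298): print(r,g[r,280:364].tolist())
# predicted columns for dog points on TCP mid plane and slot mouth edges
print("pred collar front top",proj(c,[p+17*ax+[0,0,-7],p+17*ax+[0,0,21],p+[0,0,-7]]).round(1))
E
python3 slot.py w4.pkl
```

```text
[611.74628378  43.58701337  69.75616652] [3.13914019e+00 6.54212762e-04 1.94933646e+00] [-0.38271709 -0.39206333 -0.6868993 ]
222 [92, 95, 92, 96, 94, 145, 179, 178, 177, 178, 176, 177, 176, 174, 176, 177, 180, 177, 173, 173, 172, 170, 170, 168, 173, 174, 158, 156, 174, 173, 172, 169, 173, 171, 175, 172, 176, 172, 173, 174, 173, 172, 173, 172]
230 [87, 94, 92, 92, 94, 95, 142, 177, 176, 173, 174, 173, 174, 173, 174, 176, 176, 176, 176, 173, 171, 171, 170, 173, 172, 173, 157, 158, 173, 174, 174, 172, 174, 173, 173, 172, 171, 172, 175, 174, 173, 172, 171, 172]
238 [86, 92, 93, 92, 93, 94, 93, 142, 174, 178, 177, 173, 174, 173, 171, 174, 173, 173, 176, 172, 167, 173, 167, 170, 170, 162, 158, 169, 172, 170, 171, 173, 173, 171, 172, 171, 173, 172, 173, 170, 173, 173, 174, 172]
272 [167, 167, 165, 167, 168, 166, 165, 163, 167, 167, 169, 174, 171, 174, 172, 169, 168, 172, 173, 172, 174, 174, 173, 166, 148, 114, 82, 85, 86, 84, 84, 87, 82, 83, 83, 85, 82, 85, 83, 82, 81, 83, 78, 85, 84, 79, 80, 82, 80, 82, 82, 75, 79, 73, 75, 71, 75, 73, 78, 82, 95, 91, 94, 93, 93, 95, 93, 93, 91, 90, 93, 90
[... 1963 characters left out ...]
44, 42, 41, 41, 47, 39, 40, 40, 38, 45, 41, 42, 40, 42, 41, 36, 44, 42, 46, 44, 39, 45, 40, 44, 42, 39, 37, 37, 30, 24, 49, 67, 73, 75, 74, 72, 75, 71, 71, 69, 70, 72, 78, 82, 78, 64, 78, 91, 93, 90, 93, 92]
pred collar front top [[319.1 273.6]
 [318.7 301.5]
 [319.2 309.7]]
L (array([ 8.05669273e-04, -4.50207304e+01]), np.int64(43), np.float64(0.13032163036978336)) R (array([2.73134717e-03, 4.47072263e+01]), np.int64(43), np.float64(0.1372867788289246))
mid y at x=0,60: [np.float64(-0.15675206209686365), np.float64(-0.05064156879760162)] width 89.78572700474686 slope 0.0017685082216543847
plate px 270 78 106 133
plate local z34 corners [[38.6, -24.0], [38.6, 27.6], [38.6, 1.8], [98.2, 1.7]]
```

The arm is moving on its own (z from 65.1 to 69.8), so I'm letting it settle before reading again.

Emit:
drive_tool --motion '[{"fingers": 0,"linear": [0,0,0],"twist": 0},{"fingers": 0,"linear": [0,0,0],"twist": 0},{"fingers": 0,"linear": [0,0,0],"twist": 0},{"fingers": 0,"linear": [0,0,0],"twist": 0},{"fingers": 0,"linear": [0,0,0],"twist": 0}]'

```text
clock: 6.55
eef_pos: [610.8, 43.2, 68.5]
tool_rot: [3.141, 0.0, 1.95]
force: [0.5, 0.7, -2.0]
width: 12.5
gripper_force: 58.7
```

Emit:
drive_tool --motion '[{"fingers": 0,"linear": [0,0,0],"twist": 0},{"fingers": 0,"linear": [0,0,0],"twist": 0},{"fingers": 0,"linear": [0,0,0],"twist": 0},{"fingers": 0,"linear": [0,0,0],"twist": 0},{"fingers": 0,"linear": [0,0,0],"twist": 0}]'

```text
clock: 6.97
eef_pos: [610.6, 43.3, 68.3]
tool_rot: [-3.142, -0.0, 1.95]
force: [0.1, 0.2, -1.3]
width: 12.7
gripper_force: 58.7
```

```bash
cat > rel.py <<'E'
from h import *
import pickle,subprocess
a=monitor.read_state()["eef_pos"]
c=cams.get_image("wrist");pickle.dump((c,None),open("w5.pkl","wb"))
s=monitor.read_state();print(a.round(2),s["eef_pos"].round(2),s["tool_rot"],s["force"].round(1))
g=c["color"].max(2).astype(int)
for r in (283,288,292):
    x=300+np.where(g[r,300:350]<60)[0];print("bar",r,x.min(),x.max(),(x.min()+x.max())/2)
for r in (226,234,242): print(r,g[r,296:346].tolist())
E
python3 rel.py; python3 slot.py w5.pkl
```

```text
[610.65  43.3   68.28] [610.66  43.31  68.32] [-3.14158961e+00 -2.55536919e-05  1.94977610e+00] [-0.4  0.5 -1. ]
bar 283 306 338 322.0
bar 288 306 338 322.0
bar 292 305 339 322.0
226 [176, 173, 175, 176, 174, 174, 176, 177, 175, 173, 169, 132, 85, 94, 93, 92, 95, 91, 95, 96, 141, 174, 178, 177, 175, 173, 172, 174, 174, 176, 174, 171, 172, 169, 171, 169, 171, 173, 147, 143, 172, 174, 172, 171, 171, 173, 173, 172, 174, 173]
234 [173, 173, 172, 170, 176, 175, 177, 175, 176, 174, 165, 125, 84, 92, 90, 94, 95, 141, 180, 177, 176, 176, 177, 175, 174, 174, 174, 174, 173, 176, 175, 175, 171, 169, 169, 171, 171, 173, 144, 140, 171, 171, 170, 173, 173, 172, 173, 173, 175, 172]
242 [173, 171, 172, 172, 173, 172, 174, 177, 174, 173, 167, 129, 83, 93, 92, 94, 94, 94, 142, 178, 175, 176, 173, 175, 171, 172, 173, 174, 173, 176, 174, 171, 164, 167, 171, 169, 169, 172, 153, 152, 173, 170, 170, 172, 169, 169, 169, 173, 172, 173]
L (array([ 1.47478236e-03, -4.38852936e+01]), np.int64(43), np.float64(0.14317234726440844)) R (array([4.31853760e-03, 4.57399281e+01]), np.int64(43), np.float64(0.1468418089672165))
mid y at x=0,60: [np.float64(0.9273172591175545), np.float64(1.1011168576658719)] width 89.71053437595636 slope 0.002896659975805336
plate px 270 78 109 134
plate local z34 corners [[38.2, -23.8], [38.3, 28.8], [38.2, 2.5], [98.0, 2.4]]
```

The slot centre is at column 321 and the dog at 322, so the dog is about 0.35 mm off. I'm making a tiny correction and descending slowly.

Emit:
drive_tool --motion '[{"fingers": 0,"linear": [0,-0.0004,0.002],"twist": 0.002},{"fingers": 0,"linear": [0,0,0.002],"twist": 0},{"fingers": 0,"linear": [0,0,0.002],"twist": 0},{"fingers": 0,"linear": [0,0,0.002],"twist": 0},{"fingers": 0,"linear": [0,0,0.002],"twist": 0}]'

```text
clock: 7.43
eef_pos: [610.2, 43.2, 58.0]
tool_rot: [-3.141, -0.0, 1.948]
force: [0.0, -1.1, -1.1]
width: 12.6
gripper_force: 58.7
```

Emit:
drive_tool --motion '[{"fingers": 0,"linear": [0,0,0.001],"twist": 0},{"fingers": 0,"linear": [0,0,0],"twist": 0},{"fingers": 0,"linear": [0,0,0],"twist": 0}]'

```text
clock: 7.68
eef_pos: [610.3, 43.2, 57.2]
tool_rot: [-3.141, -0.0, 1.948]
force: [0.8, -0.2, -1.8]
width: 12.5
gripper_force: 58.7
```

Emit:
drive_tool --motion '[{"fingers": 0,"linear": [0,0,0.002],"twist": 0},{"fingers": 0,"linear": [0,0,0.002],"twist": 0},{"fingers": 0,"linear": [0,0,0.002],"twist": 0},{"fingers": 0,"linear": [0,0,0.002],"twist": 0},{"fingers": 0,"linear": [0,0,0.001],"twist": 0}]'

```text
clock: 8.1
eef_pos: [610.1, 43.1, 47.9]
tool_rot: [-3.141, -0.0, 1.948]
force: [0.5, -0.2, -1.4]
width: 12.8
gripper_force: 58.7
```

Emit:
drive_tool --motion '[{"fingers": 0,"linear": [0,0,0.001],"twist": 0},{"fingers": 0,"linear": [0,0,0.001],"twist": 0},{"fingers": 0,"linear": [0,0,0.001],"twist": 0},{"fingers": 0,"linear": [0,0,0.0],"twist": 0}]'

```text
clock: 8.43
eef_pos: [610.2, 43.1, 45.1]
tool_rot: [-3.141, -0.0, 1.948]
force: [0.9, -0.4, -1.8]
width: 12.4
gripper_force: 58.7
```

Down freely by 12 mm into the slot. I'm continuing gently until the collar rests.

Emit:
drive_tool --motion '[{"fingers": 0,"linear": [0,0,0.0008],"twist": 0},{"fingers": 0,"linear": [0,0,0.0008],"twist": 0},{"fingers": 0,"linear": [0,0,0],"twist": 0},{"fingers": 0,"linear": [0,0,0],"twist": 0}]'

```text
clock: 8.77
eef_pos: [610.4, 43.2, 44.8]
tool_rot: [3.141, 0.0, 1.948]
force: [-2.8, 0.6, 6.3]
width: 13.0
gripper_force: 59.8
```

Emit:
drive_tool --motion '[{"fingers": 0,"linear": [0,0,0.0008],"twist": 0},{"fingers": 0,"linear": [0,0,0],"twist": 0},{"fingers": 0,"linear": [0,0,0],"twist": 0},{"fingers": 0,"linear": [0,0,0],"twist": 0}]'

```text
clock: 9.1
eef_pos: [610.4, 43.2, 44.7]
tool_rot: [3.141, 0.001, 1.948]
force: [-3.5, -1.5, 11.4]
width: 12.8
gripper_force: 60.7
```

Seated at TCP 44.7, as predicted. I'm relieving some down-force, then sliding along the slot.

Emit:
drive_tool --motion '[{"fingers": 0,"linear": [0,0,-0.001],"twist": 0},{"fingers": 0,"linear": [0,0,0],"twist": 0},{"fingers": 0,"linear": [0,0,0],"twist": 0}]'

```text
clock: 9.35
eef_pos: [610.7, 43.2, 44.8]
tool_rot: [3.141, 0.0, 1.948]
force: [-2.0, 0.0, 7.0]
width: 12.7
gripper_force: 59.9
```

Emit:
drive_tool --motion '[{"fingers": 0,"linear": [0.002,0,0],"twist": 0},{"fingers": 0,"linear": [0.002,0,0],"twist": 0},{"fingers": 0,"linear": [0.002,0,0],"twist": 0},{"fingers": 0,"linear": [0.002,0,0],"twist": 0},{"fingers": 0,"linear": [0.002,0,0],"twist": 0}]'

```text
clock: 9.77
eef_pos: [608.3, 50.5, 44.8]
tool_rot: [3.14, 0.003, 1.946]
force: [1.5, -3.7, 5.1]
width: 12.7
gripper_force: 59.7
```

Emit:
drive_tool --motion '[{"fingers": 0,"linear": [0.002,0,0],"twist": 0},{"fingers": 0,"linear": [0.002,0,0],"twist": 0},{"fingers": 0,"linear": [0.002,0,0],"twist": 0},{"fingers": 0,"linear": [0,0,0],"twist": 0}]'

```text
clock: 10.1
eef_pos: [605.9, 56.6, 44.8]
tool_rot: [3.14, 0.003, 1.947]
force: [0.2, -3.4, 5.6]
width: 13.0
gripper_force: 59.7
```

Emit:
drive_tool --motion '[{"fingers": 0,"linear": [0.0015,0,0],"twist": 0},{"fingers": 0,"linear": [0.0015,0,0],"twist": 0},{"fingers": 0,"linear": [0.0015,0,0],"twist": 0},{"fingers": 0,"linear": [0.0015,0,0],"twist": 0},{"fingers": 0,"linear": [0.0015,0,0],"twist": 0}]'

```text
clock: 10.52
eef_pos: [603.4, 63.0, 44.8]
tool_rot: [3.14, 0.003, 1.946]
force: [0.8, -4.3, 5.3]
width: 13.3
gripper_force: 59.7
```

Emit:
drive_tool --motion '[{"fingers": 0,"linear": [0.0015,0,0],"twist": 0},{"fingers": 0,"linear": [0.0015,0,0],"twist": 0},{"fingers": 0,"linear": [0.0015,0,0],"twist": 0},{"fingers": 0,"linear": [0.0015,0,0],"twist": 0}]'

```text
clock: 10.85
eef_pos: [601.3, 68.2, 44.8]
tool_rot: [3.14, 0.004, 1.946]
force: [1.9, -4.6, 5.4]
width: 12.8
gripper_force: 59.7
```

```bash
cat > look.py <<'E'
from h import *
import sys,pickle
c=cams.get_image("wrist");pickle.dump((c,None),open("w6.pkl","wb"))
s=monitor.read_state();d=np.array([np.cos(1.947),np.sin(1.947)])
print("along",s["eef_pos"][:2]@d,"Falong",s["force"][:2]@d,"Flat",s["force"][:2]@[d[1],-d[0]],s["force"][2],"tz",s["torque"][2])
E
python3 look.py; python3 slot.py w6.pkl | tail -2
```

```text
along -156.95379884111784 Falong -2.7264891752312583 Flat -0.8501056955647732 5.4957029298468 tz 0.024217859953209093
plate px 270 131 113 119
plate local z34 corners [[25.8, -21.1], [25.8, 27.7], [25.8, 3.3], [74.9, 3.1]]
```

Run:
```python
from h import *
import pickle
for f in("w5.pkl","w6.pkl"):
    c,_=pickle.load(open(f,"rb"));g=c["color"][:,:,:].max(2).astype(int)
    print(f,[(r,int(g[r,345])) for r in range(30,136,2)])
```

```text
w5.pkl [(30, 85), (32, 86), (34, 82), (36, 85), (38, 81), (40, 61), (42, 33), (44, 36), (46, 34), (48, 73), (50, 97), (52, 97), (54, 97), (56, 163), (58, 176), (60, 177), (62, 174), (64, 177), (66, 177), (68, 178), (70, 177), (72, 175), (74, 178), (76, 176), (78, 184), (80, 212), (82, 213), (84, 211), (86, 211), (88, 209), (90, 211), (92, 211), (94, 214), (96, 208), (98, 210), (100, 212), (102, 212), (104, 210), (106, 208), (108, 208), (110, 209), (112, 208), (114, 206), (116, 212), (118, 210), (120, 208), (122, 206), (124, 208), (126, 209), (128, 205), (130, 203), (132, 207), (134, 206)]
w6.pkl [(30, 180), (32, 181), (34, 181), (36, 180), (38, 181), (40, 181), (42, 179), (44, 181), (46, 178), (48, 177), (50, 179), (52, 180), (54, 180), (56, 179), (58, 180), (60, 179), (62, 182), (64, 181), (66, 180), (68, 178), (70, 106), (72, 80), (74, 83), (76, 82), (78, 82), (80, 80), (82, 82), (84, 83), (86, 81), (88, 79), (90, 82), (92, 85), (94, 86), (96, 87), (98, 79), (100, 80), (102, 78), (104, 51), (106, 32), (108, 97), (110, 98), (112, 99), (114, 110), (116, 180), (118, 178), (120, 180), (122, 179), (124, 178), (126, 177), (128, 179), (130, 177), (132, 197), (134, 208)]
```

Run:
```python
from h import *
import pickle
d=np.array([np.cos(1.947),np.sin(1.947)])
for f,a,b in(("w5.pkl",47.5,78.5),("w6.pkl",107.5,131.3)):
    c,_=pickle.load(open(f,"rb"))
    s=onz(c,(345,a),26)[0,:2]@d;p=onz(c,(345,b),34)[0,:2]@d;print(f,s.round(1),p.round(1),"gap",(s-p).round(1))
```

```text
w5.pkl -72.3 -86.3 gap 14.0
w6.pkl -72.8 -82.2 gap 9.4
```

Emit:
drive_tool --motion '[{"fingers": 0,"linear": [0.0012,0,0],"twist": 0},{"fingers": 0,"linear": [0.0012,0,0],"twist": 0},{"fingers": 0,"linear": [0.0012,0,0],"twist": 0},{"fingers": 0,"linear": [0,0,0],"twist": 0}]'

```text
clock: 11.23
eef_pos: [599.9, 71.9, 44.8]
tool_rot: [3.14, 0.003, 1.947]
force: [0.9, -3.9, 5.4]
width: 12.9
gripper_force: 59.7
```

Contact was made about 4 mm before; the remaining gap is about 5.5 mm.

Emit:
drive_tool --motion '[{"fingers": 0,"linear": [0.001,0,0],"twist": 0},{"fingers": 0,"linear": [0.001,0,0],"twist": 0},{"fingers": 0,"linear": [0.001,0,0],"twist": 0},{"fingers": 0,"linear": [0,0,0],"twist": 0}]'

```text
clock: 11.57
eef_pos: [598.8, 74.6, 44.8]
tool_rot: [3.14, 0.003, 1.946]
force: [1.2, -4.2, 5.1]
width: 12.5
gripper_force: 59.7
```

Emit:
drive_tool --motion '[{"fingers": 0,"linear": [0.0007,0,0],"twist": 0},{"fingers": 0,"linear": [0.0007,0,0],"twist": 0},{"fingers": 0,"linear": [0,0,0],"twist": 0}]'

```text
clock: 11.82
eef_pos: [598.3, 75.8, 44.8]
tool_rot: [3.14, 0.003, 1.946]
force: [1.5, -4.3, 5.9]
width: 12.7
gripper_force: 59.7
```

Emit:
drive_tool --motion '[{"fingers": 0,"linear": [0.0007,0,0],"twist": 0},{"fingers": 0,"linear": [0,0,0],"twist": 0},{"fingers": 0,"linear": [0,0,0],"twist": 0}]'

```text
clock: 12.07
eef_pos: [598.1, 76.5, 44.8]
tool_rot: [3.14, 0.003, 1.946]
force: [1.1, -4.4, 5.0]
width: 12.6
gripper_force: 59.7
```

Emit:
drive_tool --motion '[{"fingers": 0,"linear": [0.0008,0,0],"twist": 0},{"fingers": 0,"linear": [0,0,0],"twist": 0},{"fingers": 0,"linear": [0,0,0],"twist": 0}]'

```text
clock: 12.32
eef_pos: [598.0, 76.6, 44.8]
tool_rot: [3.14, 0.004, 1.946]
force: [1.7, -5.7, 4.4]
width: 12.5
gripper_force: 59.7
```

Emit:
drive_tool --motion '[{"fingers": 0,"linear": [0.0008,0,0],"twist": 0},{"fingers": 0,"linear": [0,0,0],"twist": 0},{"fingers": 0,"linear": [0,0,0],"twist": 0}]'

```text
clock: 12.57
eef_pos: [598.0, 76.7, 44.8]
tool_rot: [3.14, 0.005, 1.946]
force: [2.4, -6.7, 4.4]
width: 12.7
gripper_force: 59.7
```

```bash
python3 look.py
```

```text
along -148.34573615731338 Falong -6.382052096377432 Flat -0.061779142931754696 5.709615354245878 tz -0.06662742561430016
```

The plate is home: position stalls while the force rises. I'm building up to about 15 N.

Emit:
drive_tool --motion '[{"fingers": 0,"linear": [0.001,0,0],"twist": 0},{"fingers": 0,"linear": [0.001,0,0],"twist": 0},{"fingers": 0,"linear": [0,0,0],"twist": 0},{"fingers": 0,"linear": [0,0,0],"twist": 0}]'

```text
clock: 12.95
eef_pos: [597.9, 76.8, 44.8]
tool_rot: [3.14, 0.007, 1.945]
force: [2.9, -9.3, 5.4]
width: 12.7
gripper_force: 59.7
```

Emit:
drive_tool --motion '[{"fingers": 0,"linear": [0.001,0,0],"twist": 0},{"fingers": 0,"linear": [0.001,0,0],"twist": 0},{"fingers": 0,"linear": [0,0,0],"twist": 0},{"fingers": 0,"linear": [0,0,0],"twist": 0}]'

```text
clock: 13.28
eef_pos: [597.8, 77.0, 44.9]
tool_rot: [3.139, 0.009, 1.944]
force: [4.9, -11.2, 4.2]
width: 12.8
gripper_force: 59.6
```

```bash
python3 look.py
```

```text
along -148.03342645338142 Falong -11.948357498958613 Flat 0.47571108616275715 4.461761615759927 tz 0.04254282777335152
```

Holding at 12 N for half a second, then I begin the clockwise twist. Positive about the downward tool z is clockwise from above.

Emit:
drive_tool --motion '[{"fingers": 0,"linear": [0,0,0],"twist": 0},{"fingers": 0,"linear": [0,0,0],"twist": 0},{"fingers": 0,"linear": [0,0,0],"twist": 0},{"fingers": 0,"linear": [0,0,0],"twist": 0},{"fingers": 0,"linear": [0,0,0],"twist": 0}]'

```text
clock: 13.75
eef_pos: [597.8, 77.0, 44.9]
tool_rot: [3.139, 0.009, 1.944]
force: [3.8, -10.9, 4.6]
width: 13.1
gripper_force: 59.6
```

Emit:
drive_tool --motion '[{"fingers": 0,"linear": [0,0,0],"twist": 0.06},{"fingers": 0,"linear": [0,0,0],"twist": 0.06},{"fingers": 0,"linear": [0,0,0],"twist": 0.06},{"fingers": 0,"linear": [0,0,0],"twist": 0.06},{"fingers": 0,"linear": [0,0,0],"twist": 0.06}]'

```text
clock: 14.17
eef_pos: [596.6, 75.8, 44.8]
tool_rot: [3.139, 0.009, 1.641]
force: [2.9, -13.3, 5.8]
width: 12.3
gripper_force: 59.8
```

```bash
python3 look.py
```

```text
along -148.682444426229 Falong -13.618148761248937 Flat -1.6301126409432207 6.394684849234903 tz 0.13346645657018358
```

Emit:
drive_tool --motion '[{"fingers": 0,"linear": [0,0,0],"twist": 0},{"fingers": 0,"linear": [0,0,0],"twist": 0},{"fingers": 0,"linear": [0,0,0],"twist": 0},{"fingers": 0,"linear": [0,0,0],"twist": 0},{"fingers": 0,"linear": [0,0,0],"twist": 0}]'

```text
clock: 14.63
eef_pos: [596.7, 75.9, 44.8]
tool_rot: [3.139, 0.009, 1.643]
force: [2.9, -13.4, 6.8]
width: 13.2
gripper_force: 59.8
```

```bash
python3 look.py
python3 - <<'E'
from h import *
c=cams.get_image("scene")
x,y,w,h=330,240,160,120
T=cams.get_image("top");a=cv2.resize(c["color"][y:y+h,x:x+w],(400,300),interpolation=cv2.INTER_CUBIC)
W=cv2.resize(cams.get_image("wrist")["color"],(400,300))
cv2.imwrite("pics/s2.png",np.hstack([a,W]))
E
```

```text
along -148.58380257107189 Falong -13.45240126765456 Flat -2.1643955777830644 7.366900402860835 tz 0.07588942185373107
```

View pics/s2.png

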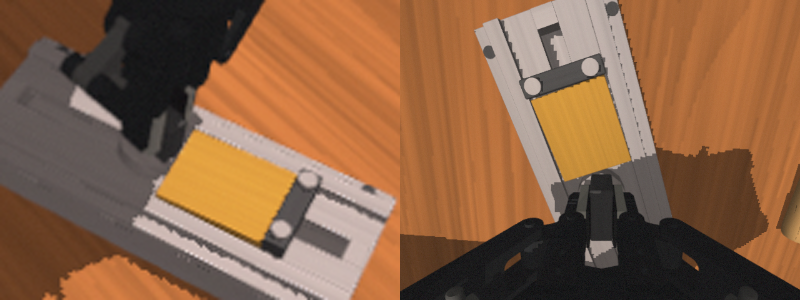

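The picture shows the plate hard against the stop bar and the dog part-turned behind it. I'm continuing the twist and watching the forces.

Emit:
drive_tool --motion '[{"fingers": 0,"linear": [0,0,0],"twist": 0.06},{"fingers": 0,"linear": [0,0,0],"twist": 0.06},{"fingers": 0,"linear": [0,0,0],"twist": 0.06},{"fingers": 0,"linear": [0,0,0],"twist": 0.06},{"fingers": 0,"linear": [0,0,0],"twist": 0.06}]'

```text
clock: 15.25
eef_pos: [597.2, 75.7, 44.9]
tool_rot: [3.135, 0.008, 1.341]
force: [3.4, -13.1, 4.8]
width: 12.9
gripper_force: 59.5
```

```bash
python3 look.py
```

```text
along -148.92304252655563 Falong -14.195724903327193 Flat -0.8962473310449791 4.45219671303025 tz 0.007298420430195587
```

Emit:
drive_tool --motion '[{"fingers": 0,"linear": [0,0,0],"twist": 0.08},{"fingers": 0,"linear": [0,0,0],"twist": 0.08},{"fingers": 0,"linear": [0,0,0],"twist": 0.08},{"fingers": 0,"linear": [0,0,0],"twist": 0.08},{"fingers": 0,"linear": [0,0,0],"twist": 0.08}]'

```text
clock: 15.72
eef_pos: [597.9, 75.4, 44.9]
tool_rot: [3.131, 0.004, 0.94]
force: [4.3, -14.1, 2.8]
width: 12.8
gripper_force: 59.4
```

```bash
python3 look.py
```

```text
along -149.4485417466524 Falong -13.811202874324282 Flat -0.4118816153626968 3.2752452385007285 tz 0.0831416249944349
```

Emit:
drive_tool --motion '[{"fingers": 0,"linear": [0,0,0],"twist": 0.08},{"fingers": 0,"linear": [0,0,0],"twist": 0.08},{"fingers": 0,"linear": [0,0,0],"twist": 0.08},{"fingers": 0,"linear": [0,0,0],"twist": 0.08},{"fingers": 0,"linear": [0,0,0],"twist": 0.08}]'

```text
clock: 16.18
eef_pos: [598.5, 74.8, 45.0]
tool_rot: [3.13, -0.002, 0.539]
force: [5.6, -15.5, 2.3]
width: 12.3
gripper_force: 59.4
```

```bash
python3 look.py
```

```text
along -150.17921522852123 Falong -15.893048028947272 Flat -0.2742292081496312 1.8958881776169996 tz 0.05985293512256651
```

Emit:
drive_tool --motion '[{"fingers": 0,"linear": [0,0,0],"twist": 0.055},{"fingers": 0,"linear": [0,0,0],"twist": 0.055},{"fingers": 0,"linear": [0,0,0],"twist": 0.05},{"fingers": 0,"linear": [0,0,0],"twist": 0},{"fingers": 0,"linear": [0,0,0],"twist": 0}]'

```text
clock: 16.65
eef_pos: [599.0, 74.9, 45.0]
tool_rot: [3.129, -0.005, 0.383]
force: [5.8, -15.8, 2.0]
width: 12.5
gripper_force: 59.5
```

```bash
python3 look.py;python3 -c "
from h import *
c=cams.get_image('scene');T=cams.get_image('wrist')
cv2.imwrite('pics/s3.png',np.hstack([cv2.resize(c['color'][240:360,330:490],(400,300),interpolation=cv2.INTER_CUBIC),cv2.resize(T['color'],(400,300))]))"
```

```text
along -150.44028832915623 Falong -16.64445159429752 Flat 0.1858173971123034 0.9653889485533949 tz 0.07389187810455705
```

View pics/s3.png

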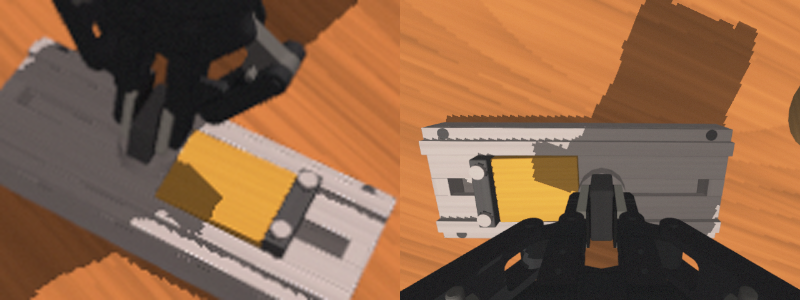

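The dog's head lies across the slot (yaw 0.383 against a target of 0.376) and the plate is still home. I'm relieving the arm's forward preload before opening. Fixture −x is now tool +y.

Emit:
drive_tool --motion '[{"fingers": 0,"linear": [0,0.0015,0],"twist": 0},{"fingers": 0,"linear": [0,0.0015,0],"twist": 0},{"fingers": 0,"linear": [0,0.001,0],"twist": 0},{"fingers": 0,"linear": [0,0,0],"twist": 0},{"fingers": 0,"linear": [0,0,0],"twist": 0}]'

```text
clock: 17.22
eef_pos: [599.1, 74.6, 44.9]
tool_rot: [3.134, -0.004, 0.385]
force: [3.7, -9.4, 3.2]
width: 12.6
gripper_force: 59.7
```

```bash
python3 look.py
```

```text
along -150.74302538507786 Falong -10.363632799718825 Flat -0.4552920987216798 3.5452887664528796 tz 0.03076398076917697
```

Emit:
drive_tool --motion '[{"fingers": 0,"linear": [0,0.0015,0],"twist": 0},{"fingers": 0,"linear": [0,0.0015,0],"twist": 0},{"fingers": 0,"linear": [0,0.001,0],"twist": 0},{"fingers": 0,"linear": [0,0,0],"twist": 0},{"fingers": 0,"linear": [0,0,0],"twist": 0}]'

```text
clock: 17.68
eef_pos: [599.3, 74.4, 44.8]
tool_rot: [3.138, -0.003, 0.387]
force: [2.5, -4.8, 5.0]
width: 13.1
gripper_force: 59.9
```

```bash
python3 look.py
```

```text
along -150.95544855403529 Falong -7.082938239462279 Flat 0.5231918881377743 5.065431381017132 tz 0.05262089018508136
```

Emit:
drive_tool --motion '[{"fingers": 0,"linear": [0,0.0015,0],"twist": 0},{"fingers": 0,"linear": [0,0,0],"twist": 0},{"fingers": 0,"linear": [0,0,0],"twist": 0}]'

```text
clock: 17.98
eef_pos: [599.3, 74.3, 44.8]
tool_rot: [3.14, -0.003, 0.387]
force: [1.3, -3.3, 4.8]
width: 12.8
gripper_force: 60.0
```

Emit:
drive_tool --motion '[{"fingers": 0.2,"linear": [0,0,0],"twist": 0},{"fingers": 0.3,"linear": [0,0,0],"twist": 0},{"fingers": 0.4,"linear": [0,0,0],"twist": 0},{"fingers": 0.4,"linear": [0,0,0],"twist": 0},{"fingers": 0.4,"linear": [0,0,0],"twist": 0}]'

```text
clock: 18.4
eef_pos: [597.4, 75.5, 43.6]
tool_rot: [-3.141, 0.001, 0.388]
force: [-0.9, 0.2, -0.4]
width: 34.2
gripper_force: 0.0
```

Emit:
drive_tool --motion '[{"fingers": 0.4,"linear": [0,0,0],"twist": 0},{"fingers": 0.4,"linear": [0,0,0],"twist": 0},{"fingers": 0.4,"linear": [0,0,0],"twist": 0},{"fingers": 0.4,"linear": [0,0,0],"twist": 0},{"fingers": 0.4,"linear": [0,0,0],"twist": 0}]'

```text
clock: 18.82
eef_pos: [597.8, 75.1, 43.9]
tool_rot: [3.142, -0.0, 0.388]
force: [0.0, -1.0, -0.2]
width: 34.1
gripper_force: 0.0
```

Released with no forces. I'm lifting straight up slowly.

Emit:
drive_tool --motion '[{"fingers": 0.4,"linear": [0,0,-0.004],"twist": 0},{"fingers": 0.4,"linear": [0,0,-0.008],"twist": 0},{"fingers": 0.4,"linear": [0,0,-0.012],"twist": 0},{"fingers": 0.4,"linear": [0,0,-0.015],"twist": 0},{"fingers": 0.4,"linear": [0,0,-0.015],"twist": 0}]'

```text
clock: 19.23
eef_pos: [598.0, 75.1, 99.6]
tool_rot: [3.141, -0.001, 0.388]
force: [-0.4, -0.4, 0.2]
width: 34.0
gripper_force: 0.0
```

Emit:
drive_tool --motion '[{"fingers": 0.4,"linear": [0,0,-0.02],"twist": 0},{"fingers": 0.4,"linear": [0,0,-0.02],"twist": 0},{"fingers": 0.4,"linear": [0,0,-0.02],"twist": 0},{"fingers": 0.4,"linear": [0,0,-0.015],"twist": 0},{"fingers": 0.4,"linear": [0,0,0],"twist": 0}]'

```text
clock: 19.65
eef_pos: [600.3, 75.3, 177.7]
tool_rot: [3.14, -0.008, 0.388]
force: [0.3, 1.0, 0.5]
width: 34.0
gripper_force: 0.0
```

Emit:
drive_tool --motion '[{"fingers": 0.4,"linear": [-0.03,0,0],"twist": 0},{"fingers": 0.4,"linear": [-0.03,0,0],"twist": 0},{"fingers": 0.4,"linear": [0,0,0],"twist": 0},{"fingers": 0.4,"linear": [0,0,0],"twist": 0},{"fingers": 0.4,"linear": [0,0,0],"twist": 0}]'

```text
clock: 20.07
eef_pos: [543.0, 52.6, 173.4]
tool_rot: [3.141, -0.002, 0.388]
force: [0.4, -0.3, -0.8]
width: 34.2
gripper_force: 0.0
```

```bash
python3 -c "
from h import *
import pickle
c=cams.get_image('scene');T=cams.get_image('wrist');pickle.dump((T,c),open('w9.pkl','wb'));print(monitor.read_state()['eef_pos'])
cv2.imwrite('pics/s4.png',np.hstack([cv2.resize(c['color'][240:360,330:490],(400,300),interpolation=cv2.INTER_CUBIC),cv2.resize(T['color'][30:270,160:480],(400,300),interpolation=cv2.INTER_CUBIC)]))"
```

```text
[543.40245736  52.93805684 173.12722597]
```

View pics/s4.png

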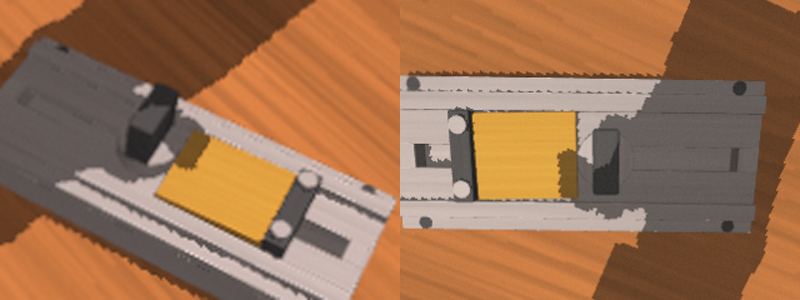

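The picture shows the plate against the stop bar, the dog upright and crosswise, and its collar at the plate's rear edge (about crop column 577, right half). I'll do a quick numeric check of the gap and angle.

Run:
```python
from h import *
import pickle
c,S=pickle.load(open("w9.pkl","rb"))
f=lambda x,y:(160+(x-400)*.8,30+y*.8)
d=np.array([np.cos(1.947),np.sin(1.947)]);n=np.array([d[1],-d[0]])
P=lambda uv,z:(lambda q:(round(q[:2]@d,1),round(q[:2]@n,1)))(onz(c,uv,z)[0])
print("plate rear/front",P(f(577,155),34),P(f(472,155),34),"collar L/R",P(f(577,155),38),P(f(634,155),38))
print("bar top corners",[P(f(*q),66) for q in((593,129),(619,129),(619,194),(595,194))])
print("fixture sides",P(f(600,76),31),P(f(600,230),31))
g=c["color"].max(2);r=int(30+155*.8)
print([(x,int(g[r,x])) for x in range(290,356)])
```

```text
plate rear/front (np.float64(-133.9), np.float64(586.0)) (np.float64(-72.0), np.float64(585.4)) collar L/R (np.float64(-134.1), np.float64(586.2)) (np.float64(-167.2), np.float64(586.6))
bar top corners [(np.float64(-143.8), np.float64(600.5)), (np.float64(-157.2), np.float64(600.7)), (np.float64(-157.9), np.float64(567.4)), (np.float64(-145.1), np.float64(567.3))]
fixture sides (np.float64(-147.0), np.float64(629.9)) (np.float64(-147.9), np.float64(540.7))
[(290, 119), (291, 120), (292, 121), (293, 123), (294, 121), (295, 119), (296, 123), (297, 120), (298, 120), (299, 122), (300, 115), (301, 102), (302, 98), (303, 145), (304, 174), (305, 191), (306, 206), (307, 202), (308, 203), (309, 206), (310, 202), (311, 204), (312, 208), (313, 179), (314, 119), (315, 86), (316, 90), (317, 93), (318, 94), (319, 96), (320, 93), (321, 93), (322, 89), (323, 92), (324, 92), (325, 90), (326, 95), (327, 94), (328, 92), (329, 86), (330, 67), (331, 54), (332, 53), (333, 50), (334, 47), (335, 84), (336, 109), (337, 108), (338, 107), (339, 108), (340, 105), (341, 104), (342, 103), (343, 106), (344, 108), (345, 107), (346, 107), (347, 106), (348, 106), (349, 104), (350, 109), (351, 107), (352, 104), (353, 105), (354, 106), (355, 106)]
```

The collar front is at -133.7 to -133.9 and the plate rear at -133.9, so they are in contact. The dog is about 0.03 rad off crosswise and about 1 mm off centre, all within tolerance. I'm handing in.

```bash
python3 -c "
from cell import ctrl
print(ctrl.finish_job())"
```

```text
the job is handed in; nothing more can be done
None
```

The job is handed in, with no verdict returned: the dog seated in the slot, pushed the plate home against the stop bar at about 12–17 N (wrist force reading), was turned a quarter turn to lock crosswise, and was let go with its collar still touching the plate.

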